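Clamp a steel tube in the bench hold-down clamp

TASK

Lay the primer-coloured steel tube on the bed of the red hold-down clamp, flat on its broad side, with one end butted against the end stop and its side against the fence, and let go of it. Then wind the crank clockwise by its black knob until the pad meets the tube, and snug it up by feel: properly tight, but not so hard that the thin-walled tube is crushed. Let go of the knob, and leave the tools and other things on the bench alone.

Things in the scene. Friction and masses are not known exactly. Their poses are not given: they have to be found in the camera images.
- clamp: Red C-shaped hold-down clamp fixed to the bench. Origin at bench level on the vertical screw axis; x along the bed away from the robot, y to the column side, z up. Dark steel bed, top 20 mm above the bench, x -65..+55, y -50..+60 mm; from it a 30 mm wide rail of the same height runs on to x -160 mm. Red column at x -25..+25, y +70..+100 mm. Throat open on the -y side and at both x ends.
- corner (a point): Fixed point of the clamp where the planes of end stop, fence and bed meet (clamp frame x +40, y +20, z +20 mm); same axes as the clamp.
- stop_face (a point): Middle of the end stop's face, a steel strip across the bed: face at clamp x +40 mm looking to -x, y -30..+30 mm, its top 14 mm above the bed. The tube's end butts here.
- fence_face (a point): Middle of the fence's face, a steel strip along the bed on the column side: face at clamp y +20 mm looking to -y, x -57..+27 mm, its top 12 mm above the bed. The tube's side lies here.
- boss_top (a point): Top of the round red boss (radius 24 mm) on the screw axis at the end of the 44 mm wide red overarm, 160 mm above the bench. Underside of the boss 105 mm above the bench, of the overarm 120 mm. The overarm runs from the column to clamp y -25 mm.
- spindle: Steel screw spindle, 16 mm thick, under the boss, with the round black pressure pad (32 mm across) on its foot. It only moves up and down. Origin at its lower end; the pad's face lies 7.5 to 12.5 mm below that, set differently each time, and 9 to 20 mm above a tube on the bed at the start. One clockwise crank turn (seen from above) lowers it 16 mm. On the tube the pad gives only about 1 mm for 125 N.
- crank_axis (a point): Fixed point on the crank's vertical axis, 208 mm above the bench (height to grip the knob). The crank stays at one height as it turns, starts within 95 degrees of the clamp's +x, and needs 0.55 to 1.25 turns clockwise until the pad touches. Its stiff thread locks itself: the crank stays where it is let go.
- crank_root (a point): Fixed point on the crank's axis at hub level. Feel, as force along the knob's path: the free crank resists with about 8 N while moving (0.5 Nm), often less, 1 to 6 N, with the hand held still. Once the pad bears on the tube this climbs by about 1.2 N per 0.1 rad of turn. 2.5 N above free running is just tight (60 N under the pad), 3 to 8 N above is properly tight, over 11 N above crushes the tube (300 N).
- knob_mid (a point): Point on the axis of the black upright crank knob, 208 mm above the bench: a cylinder 20 mm across, 179 to 225 mm above the bench, 65 mm from the crank axis. It spins freely on its pin: grip it from above, keep the hand's heading and lead it round in a circle. The crank arm, 18 mm wide and 10 mm thick, lies right under it (top 177 mm above the bench).
- tube: Rectangular thin-walled steel tube, salmon primer, 220 mm long (x), 40 wide (y), 25 tall (z), 0.25 to 0.5 kg, lying loose on its broad side left or right of the clamp. Origin at the centre of its underside; either end may go to the stop. Laid in, it reaches from clamp x +40 to -180 mm; held 50 mm from its middle on the robot's side, the hand is clear of overarm and crank.
- hammer: Hammer, 260 mm long, lying on the bench on the other side of the clamp from the tube. Bystander.
- spanner: Steel spanner, 180 mm, behind the clamp. Bystander.
- screwdriver: Screwdriver with orange handle, 200 mm. Bystander.
- spray_can: Blue spray can, 65 mm across and 190 mm tall. Bystander.
- bolt_jar: Amber glass jar, 70 mm across, 85 mm tall. Bystander.
- tape_roll: Yellow roll of tape, 100 mm across, 45 mm tall. Bystander.
- angle_offcut: Grey angle-iron offcut, 160 mm long, 40 mm tall. Bystander.
Things that resemble listed ones, but are neither listed nor needed, are in the scene too. Of the things like the tube, leave any that is green or turquoise; of the rest the larger one is meant.

How it is judged:
On the way, in this order (a step that is already met when the one before it is completed fails the run):
1. the tube lies flat on the bed against end stop and fence, let go, the pad not yet on it (z of tube in the frame of corner between -0.004 and 0.004 m and x of tube in the frame of corner between -0.115 and -0.105 m and y of tube in the frame of corner between -0.025 and -0.015 m and angle between the x axis of tube and the x axis of clamp, either way round below 0.05 rad and angle between tube's own z axis and vertical below 0.05 rad and contact force between the fingers and tube below 0.3 N and contact force between spindle and tube below 0.5 N), for 0.2 s.
2. the pad has met the tube in that place (z of tube in the frame of corner between -0.004 and 0.004 m and x of tube in the frame of corner between -0.115 and -0.105 m and y of tube in the frame of corner between -0.025 and -0.015 m and angle between the x axis of tube and the x axis of clamp, either way round below 0.05 rad and angle between tube's own z axis and vertical below 0.05 rad and contact force between spindle and tube above 5 N), for 0.1 s.
At the end, for the whole second after the job is handed in: the tube lies flat on the bed, one end within 5 mm of the end stop and its side within 5 mm of the fence, square to the clamp within 3 degrees, at rest, with the pad pressing on it with 60 to 300 N and the robot clear of everything (z of tube in the frame of corner between -0.004 and 0.004 m and x of tube in the frame of corner between -0.115 and -0.105 m and y of tube in the frame of corner between -0.025 and -0.015 m and angle between the x axis of tube and the x axis of clamp, either way round below 0.05 rad and angle between tube's own z axis and vertical below 0.05 rad and contact force between spindle and tube between 60 and 300 N and linear speed of tube below 0.01 m/s and contact force between the fingers and anything else below 0.3 N); the robot touches nothing.
It fails at once if the tube is crushed (more than 300 N under the pad) (contact force between spindle and tube above 300 N).
It fails at once if a tool or other bystander on the bench is moved more than 30 mm (distance of any of hammer, spanner, screwdriver, spray_can, bolt_jar, tape_roll, angle_offcut from where it was at the start of the episode above 0.03 m).
It also fails if it takes over 72 s, if anything falls off the work surface, if the arm or the gripper's body presses on something with over 40 N, if the wrist force passes 120 N, or if a joint passes its speed limit or range.

ROBOT

A 7-joint arm with a two-finger parallel gripper is mounted at the origin on the work surface. World frame = base frame: x ahead of the robot, y to its left, z up, the work surface at z = 0. Lengths are in m, angles in rad, forces in N, time in s.
With the tool pointing down it reaches from about 0.425 to 0.925 m from the base axis. Payload 6.8 kg.
Tool frame: the origin (TCP) lies at the very end of the fingers, on their centre line; the grasp point (between the pads) lies r.grip_depth behind it (r.grip_depth is the distance from the TCP to the grasp point, in m); z points along the fingers, x is the direction in which the jaws open and shut, and the axes are right-handed (so a half turn about z gives the same grasp; the last joint's range is limited). The gripper opens to 85 mm and grips with 20 to 120 N. Pads are 22 mm wide; open, the fingers measure 114 mm over their backs; the gripper's body (76 mm by 85 mm) begins 54 mm behind the grasp point. The pads swing forward as they close: fully open they stand 13 mm farther back than shut.
Start: joints at [-1.259, 0.477, 0.022, 1.555, -0.011, 1.109, -0.083], TCP at [0.275, 0.616, 0.231] pointing down, gripper open.
Joint ranges: [-2.96, 2.96], [-0.34, 2.1], [-1.41, 1.46], [0.24, 2.44], [-1.37, 4.51], [0.17, 1.92], [-2.96, 2.96]. Speed limits (rad/s): [2.39, 2.39, 3.14, 3.14, 3.14, 3.14, 3.14].

INTERFACE

Orientations are given as a rotation vector (axis times angle).
In Python, from bench import readout, grab_frame, workorder, r gives the robot as it stands.
- The arm moves only by the shell command python3 -m handwheel 'ROWS' [FORCE]. ROWS is text: rows parted by semicolons, each of 7 numbers parted by spaces: the shift along the tool's x, y, z in mm, then the turn, a rotation vector about the tool's x, y, z in degrees, then the finger opening in mm, from 0 to 85.4. A call has 1 to 12 rows; each row is the pose to reach, as a shift and turn from the pose commanded when the call began, along the tool's axes at that moment; what a row does not reach only later rows make up. A row lasts 1/8 s, in which the tool goes at most 62.5 mm and 10.7 degrees, less where a joint would pass 70% of its speed; a pose out of reach is approached as far as the arm can. A call with a gripper value outside its range is refused whole. The fingers move at their own pace and stop on an object; FORCE is the grip in N (left out, the last holds). Time passes only in rows, so rows that repeat a pose let the fingers close. It gives the time, the measured TCP pose, the force and the opening at its end, in the units of the state.
- readout.get_obs(): the state, without advancing time (a new reading comes with each control period).
- grab_frame(name): name is "scene" or "top" or "wrist"; returns a dict with "pixels" (420x560x3 uint8, red, green, blue), "fx", "fy", "cx", "cy" (pixels), "D" ([k1, k2, p1, p2, k3] as OpenCV has them; the pictures are not rectified), "rvec" (rotation vector, rad) and "tvec" (3), from world to camera coordinates, as OpenCV has them. Camera axes: x right, y down, z forward; pixel columns grow to the right and rows downward; lengths in m; the calibration is good to about 2 mm. A picture is of the moment at which its call begins. There is no depth.
- workorder.hand_in(): hands the job in, once; it reports no verdict.
The state is a dict: "clock": time; "joints": joint angles; "qvel": joint speeds; "tau": joint torques, N m; "tcp_pos": TCP position; "orientation": TCP orientation; "contact_force": force on the tool from outside, world axes, zero at the start; "moment": the same for the moment, N m; "grip_width": finger opening in m.
Only numpy, scipy, OpenCV 4.12 (cv2) and the standard library are available. Lean on these libraries where they do the work, as an engineer would, in place of code of your own. Each camera call takes 0.05 s, during which the arm holds its last target.

## Working session

There is one attempt and no reset: what is moved stays moved. The work goes in short steps, Python scripts to look and compute and a shell command to move; the robot and the scene stay as the last step left them, time stands still between calls to the robot, and variables do not carry over. Pictures are saved under pics/ and viewed, and the job is handed in when it is done.

```bash
ls -la; mkdir -p pics; python3 - <<'E'
from bench import readout, grab_frame, workorder, r
import cv2
print(readout.get_obs()); print(r.grip_depth)
for n in ("scene","top","wrist"):
    f=grab_frame(n); cv2.imwrite(f"pics/{n}0.png",f["pixels"][:,:,::-1]); print(n,{k:v for k,v in f.items() if k!="pixels"})
E
```

```text
total 12
drwxr-xr-x  3 agent agent 4096 Dec  6 10:52 .
drwxr-xr-x 23 root  root  4096 Dec  6 10:52 ..
drwxr-xr-x  2 agent agent 4096 Dec  6 10:52 pics
{'clock': 0.0, 'joints': array([-1.25912751,  0.47780992,  0.02239147,  1.55645674, -0.01149972,
        1.10932292, -0.08309643]), 'qvel': array([-0.0003184 , -0.00097285,  0.00036044,  0.00042635,  0.00133456,
       -0.00171952,  0.00091615]), 'tau': array([ 2.87454204e-04, -5.96457553e+01,  1.60771083e+00, -2.81198072e+01,
        1.24144630e-02,  9.13322379e-03,  1.09152538e-05]), 'tcp_pos': array([0.2748944 , 0.61582902, 0.23031793]), 'orientation': array([ 2.63457450e+00,  1.70920794e+00, -2.31160239e-03]), 'contact_force': array([-0.15177466,  0.49258066,  0.38572236]), 'moment': array([-0.00340977,  0.04625581, -0.03837996]), 'grip_width': 0.08525271637609588}
0.0187
scene {'fx': 423.13819751626926, 'fy': 423.13819751626926, 'cx': 280.62025086580684, 'cy': 208.17939484236874, 'D': array([-0.02420855,  0.        ,  0.        ,  0.        ,  0.        ]), 'rvec': array([ 1.20111245,  2.42765382, -0.84599542]), 'tvec': array([ 0.3367486 , -0.2328795 ,  1.62946085])}
top {'fx': 416.496602846045, 'fy': 416.496602846045, 'cx': 280.2451226847329, 'cy': 205.38367358179957, 'D': array([-0.02737125,  0.        ,  0.        ,  0.        ,  0.        ]), 'rvec': array([ 2.12562036, -2.14630194,  0.17618239]), 'tvec': array([-0.00328748,  0.56200034,  1.32323799])}
wrist {'fx': 377.96722499866894, 'fy': 377.96722499866894, 'cx': 278.50680222114556, 'cy': 206.71439406460956, 'D': array([0.01559341, 0.        , 0.        , 0.        , 0.        ]), 'rvec': array([-2.4171692 , -1.56721972, -0.23417422]), 'tvec': array([-0.67263576, -0.03671799,  0.3798399 ])}
```

View pics/scene0.png

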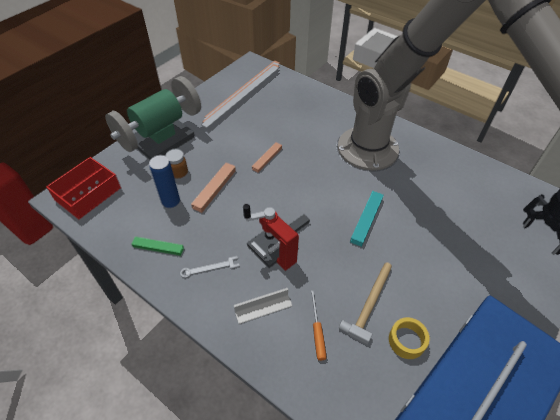

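View pics/top0.png

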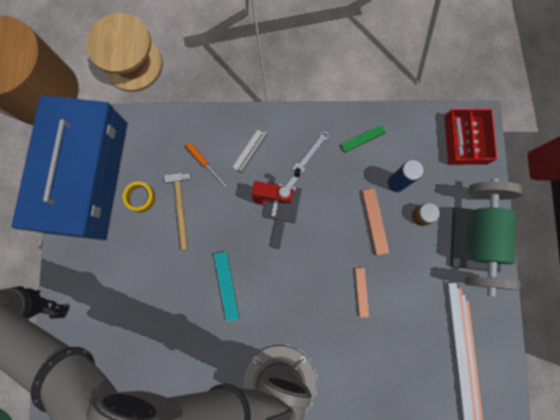

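View pics/wrist0.png

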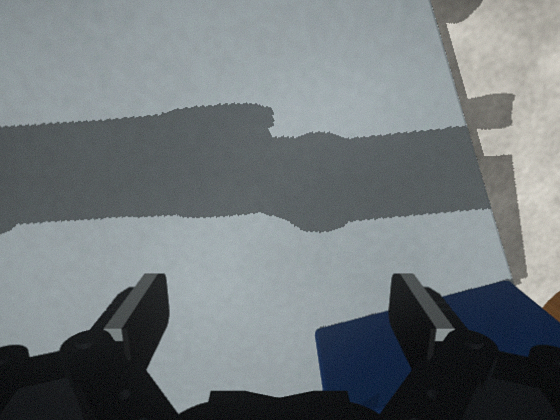

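The top view (world x up, y left) shows these tube-like candidates:
- larger salmon bar at about (375,221)
- smaller salmon bar at (361,292)
- turquoise bar at (227,286)
- green bar at (362,138)
- long pole at (465,350)

The larger salmon bar fits, since green and turquoise are excluded and it is the bigger of the rest. I'll confirm it in a crop and measure.

```bash
cat > h.py <<'E'
import numpy as np, cv2
from scipy.spatial.transform import Rotation as R
def P(f): return np.array([[f["fx"],0,f["cx"]],[0,f["fy"],f["cy"]],[0,0,1.]])
def rays(f,uv):
    uv=np.asarray(uv,float).reshape(-1,1,2)
    n=cv2.undistortPoints(uv,P(f),f["D"]).reshape(-1,2)
    Rm=cv2.Rodrigues(f["rvec"])[0]
    d=np.c_[n,np.ones(len(n))]@Rm
    o=-Rm.T@f["tvec"]
    return o,d
def plane(f,uv,z):
    o,d=rays(f,uv); return o+d*((z-o[2])/d[:,2])[:,None]
def tri(fs,uvs):
    A=np.zeros((3,3));b=np.zeros(3)
    for f,uv in zip(fs,uvs):
        o,d=rays(f,[uv]);d=d[0]/np.linalg.norm(d[0]);M=np.eye(3)-np.outer(d,d);A+=M;b+=M@o
    x=np.linalg.solve(A,b)
    return x,[float(np.linalg.norm(np.cross(x-rays(f,[uv])[0],rays(f,[uv])[1][0]/np.linalg.norm(rays(f,[uv])[1][0])))) for f,uv in zip(fs,uvs)]
def proj(f,X): return cv2.projectPoints(np.asarray(X,float).reshape(-1,1,3),f["rvec"],f["tvec"],P(f),f["D"])[0].reshape(-1,2)
E
python3 - <<'E'
from h import *
from bench import grab_frame
import pickle
fs={n:grab_frame(n) for n in ("scene","top")}
pickle.dump(fs,open("f0.pkl","wb"))
t=fs["top"]["pixels"][:,:,::-1]; s=fs["scene"]["pixels"][:,:,::-1]
a=cv2.resize(t[160:320,330:430],None,fx=3.6,fy=3.6,interpolation=cv2.INTER_CUBIC)
b=cv2.resize(t[165:265,235:335],None,fx=4.2,fy=4.2,interpolation=cv2.INTER_CUBIC)
cv2.imwrite("pics/cropt.png",a);
cv2.imwrite("pics/cropc.png",cv2.resize(t[165:255,235:335],None,fx=6.5,fy=6.5,interpolation=cv2.INTER_CUBIC))
cv2.imwrite("pics/crops.png",cv2.resize(s[195:280,235:335],None,fx=7,fy=7,interpolation=cv2.INTER_CUBIC))
for n,f in fs.items():
    hsv=cv2.cvtColor(f["pixels"],cv2.COLOR_RGB2HSV)
    m=cv2.inRange(hsv,(3,60,110),(18,190,255))
    c,_=cv2.findContours(m,cv2.RETR_EXTERNAL,cv2.CHAIN_APPROX_NONE)
    for k in c:
        if cv2.contourArea(k)>150:
            rc=cv2.minAreaRect(k); bx=cv2.boxPoints(rc)
            w=plane(f,bx,0.025)
            print(n,np.round(rc[0]),rc[1],np.round(w[:,:2],3).tolist())
E
```

```text
scene [319. 341.] (37.73273468017578, 9.317541122436523) [[0.727, 0.235], [0.709, 0.253], [0.786, 0.321], [0.804, 0.304]]
scene [212. 186.] (11.401737213134766, 58.31287384033203) [[0.635, -0.322], [0.4, -0.372], [0.407, -0.323], [0.638, -0.277]]
scene [266. 156.] (7.069155693054199, 37.38432693481445) [[0.376, -0.274], [0.206, -0.287], [0.216, -0.256], [0.384, -0.244]]
top [474. 360.] (118.94600677490234, 2.6782665252685547) [[0.245, -0.607], [0.246, -0.615], [-0.116, -0.633], [-0.116, -0.624]]
top [361. 292.] (48.836368560791016, 9.66452693939209) [[0.355, -0.248], [0.358, -0.28], [0.203, -0.289], [0.201, -0.258]]
top [375. 221.] (66.78787994384766, 13.00069522857666) [[0.616, -0.284], [0.625, -0.327], [0.405, -0.364], [0.397, -0.321]]
top [180. 215.] (68.57182312011719, 7.06669807434082) [[0.651, 0.352], [0.654, 0.329], [0.424, 0.298], [0.422, 0.321]]
top [18. 54.] (78.0, 37.0) [[1.287, 1.018], [1.284, 0.879], [0.977, 0.848], [0.98, 0.983]]
top [125.  50.] (81.4301986694336, 63.1646728515625) [[1.169, 0.729], [1.342, 0.574], [1.103, 0.357], [0.94, 0.511]]
```

View pics/cropt.png

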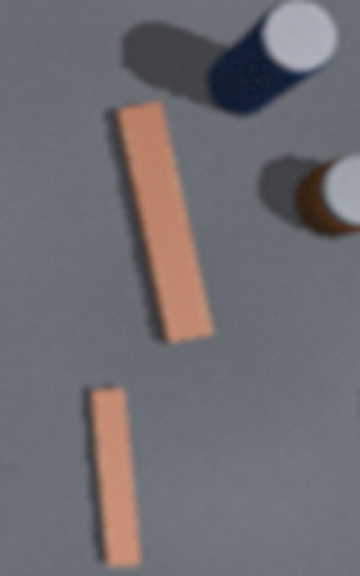

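View pics/cropc.png

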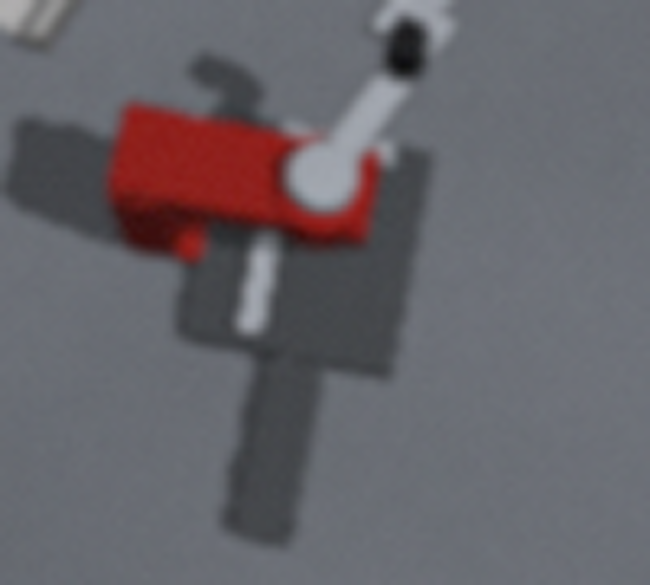

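View pics/crops.png

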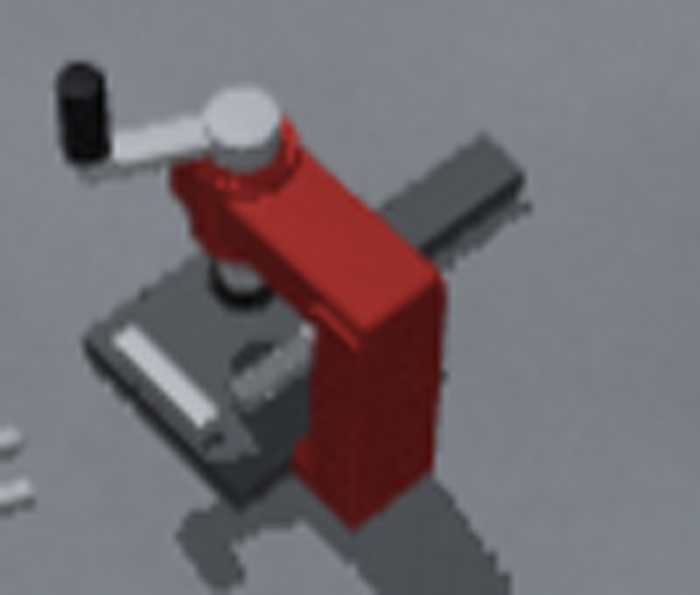

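The crop confirms it: the upper bar measures about 220×40 mm and the other about 155×31 mm, so the tube is at (375,221) in the top view. Next I'll fit the clamp's position from its bed and rail corners in both views.

```bash
cat > clamp.py <<'E'
from h import *
import pickle
from scipy.optimize import least_squares
fs=pickle.load(open("f0.pkl","rb"))
T=lambda u,v:(235+(u+.5)/6.5-.5,165+(v+.5)/6.5-.5)
S=lambda u,v:(235+(u+.5)/7-.5,195+(v+.5)/7-.5)
obs=[("top",(55,-50,20),T(432,152)),("top",(-65,-50,20),T(393,374)),("top",(-160,-15,20),T(292,543)),("top",(-160,15,20),T(225,528)),("top",(-57,20,32),T(264,332)),
("scene",(55,-50,20),S(88,340)),("scene",(-160,-15,20),S(487,137)),("scene",(-160,15,20),S(524,180)),("scene",(40,-30,34),S(128,325)),("scene",(40,30,34),S(218,410))]
def res(p,full=False):
    c,s=np.cos(p[2]),np.sin(p[2]);o=[]
    for n,X,uv in obs:
        x,y,z=np.array(X)/1000
        o.append(proj(fs[n],[[p[0]+c*x-s*y,p[1]+s*x+c*y,z]])[0]-uv)
    o=np.array(o)
    return o if full else o.ravel()
q=least_squares(res,[.65,0,-.17],loss="soft_l1")
print(q.x,np.degrees(q.x[2]));print(np.round(res(q.x,True),1).tolist())
k,e=tri([fs["top"],fs["scene"]],[T(408,28),S(82,72)]);print("knobtop",k,e)
print("cams",[(-cv2.Rodrigues(f["rvec"])[0].T@f["tvec"]).round(3) for f in fs.values()])
d=k[:2]-q.x[:2];print(np.hypot(*d),np.degrees(np.arctan2(d[1],d[0])-q.x[2]))
E
python3 clamp.py
python3 - <<'E'
from h import *
import pickle
fs=pickle.load(open("f0.pkl","rb"))
f=fs["top"];hsv=cv2.cvtColor(f["pixels"],cv2.COLOR_RGB2HSV)
print(hsv[221,364:388].tolist())
E
```

```text
[ 0.5854345  -0.02075631 -0.20635279] -11.823144187128616
[[0.4, -1.1], [-0.3, -0.7], [-0.7, -0.7], [0.7, -0.1], [-0.7, -1.1], [-0.8, -1.5], [-0.1, -0.9], [0.9, -1.6], [1.1, -0.4], [0.6, -0.2]]
knobtop [ 0.63813662 -0.05893549  0.22832599] [2.637810085490819e-05, 2.6378100854803994e-05]
cams [array([1.167, 0.448, 1.123]), array([ 0.338, -0.007,  1.397])]
0.06507813391408916 -24.09768397253113
[[110, 21, 107], [109, 23, 89], [110, 21, 74], [158, 16, 64], [7, 80, 83], [9, 112, 125], [9, 111, 165], [9, 110, 187], [9, 109, 189], [9, 109, 189], [9, 110, 188], [9, 110, 187], [9, 111, 188], [9, 111, 189], [9, 111, 190], [10, 110, 190], [10, 104, 188], [9, 85, 172], [7, 42, 139], [126, 11, 117], [109, 24, 117], [114, 22, 116], [108, 22, 115], [110, 20, 116]]
```

```bash
cat > go.py <<'E'
from h import *
import sys
from bench import readout
# usage: go.py x y z heading_deg(of tool x, world) -> shift mm in tool axes, turn deg about tool axes
def go(x,y,z,hd):
    o=readout.get_obs();Rm=R.from_rotvec(o["orientation"]).as_matrix();h=np.radians(hd)
    c,s=np.cos(h),np.sin(h);T=np.array([[c,s,0],[s,-c,0],[0,0,-1.]])
    d=Rm.T@(np.array([x,y,z])-o["tcp_pos"])*1000
    w=np.degrees(R.from_matrix(Rm.T@T).as_rotvec())
    print("shift mm",d.round(1),"turn",w.round(1),"now heading",np.degrees(np.arctan2(Rm[1,0],Rm[0,0])).round(1),"tcp",o["tcp_pos"].round(4),"clock",o["clock"].round(2))
if __name__=="__main__": go(*map(float,sys.argv[1:5]))
E
python3 - <<'E'
from h import *
from bench import readout,grab_frame
o=readout.get_obs();f=grab_frame("wrist")
Rm=R.from_rotvec(o["orientation"]).as_matrix();C=cv2.Rodrigues(f["rvec"])[0]
print("cam in tool",Rm.T@(-C.T@f["tvec"]-o["tcp_pos"]),"optical axis in tool",Rm.T@C[2],"cam x in tool",Rm.T@C[0]);print(o["clock"])
E
python3 go.py 0.5 0.0 0.38 78
```

```text
cam in tool [-0.00147374 -0.07623707 -0.14242047] optical axis in tool [-4.94385504e-05  2.94314834e-01  9.55708520e-01] cam x in tool [ 9.99999667e-01  7.92813718e-04 -1.92420911e-04]
0.25Traceback (most recent call last):
  File "go.py", line 11, in <module>
    if __name__=="__main__": go(*map(float,sys.argv[1:5]))
                             ~~^^^^^^^^^^^^^^^^^^^^^^^^^^^
  File "go.py", line 10, in go
    print("shift mm",d.round(1),"turn",w.round(1),"now heading",np.degrees(np.arctan2(Rm[1,0],Rm[0,0])).round(1),"tcp",o["tcp_pos"].round(4),"clock",o["clock"].round(2))
                                                                                                                                                     ^^^^^^^^^^^^^^^^
AttributeError: 'float' object has no attribute 'round'
```

```bash
sed -i 's/o\["clock"\].round(2)/round(o["clock"],2)/' go.py; python3 go.py 0.47 0.02 0.36 78
```

```text
shift mm [-465.1  421.1 -128.8] turn [ -0.    0.  -12.1] now heading 65.9 tcp [0.275  0.6163 0.231 ] clock 0.3
```

```bash
python3 -m handwheel '0 0 -60 0 0 0 85; -45 40 -95 0 0 0 85; -90 80 -129 0 0 -2 85; -135 122 -129 0 0 -4 85; -180 163 -129 0 0 -6 85; -225 204 -129 0 0 -8 85; -270 245 -129 0 0 -10 85; -315 285 -129 0 0 -12 85; -360 326 -129 0 0 -12 85; -405 367 -129 0 0 -12 85; -445 403 -129 0 0 -12 85; -465 421 -129 0 0 -12 85'; python3 go.py 0.47 0.02 0.36 78
```

```text
clock: 1.8
tcp_pos: [0.4704, 0.0167, 0.3606]
orientation: [2.447, 1.97, 0.001]
contact_force: [0.5, 0.0, 0.5]
grip_width: 0.085
shift mm [ 3.2 -1.1  0.6] turn [ 0.  -0.  -0.3] now heading 77.7 tcp [0.4704 0.0167 0.3606] clock 1.8
```

```bash
python3 - <<'E'
from h import *
from bench import grab_frame
import pickle
f=grab_frame("wrist");pickle.dump(f,open("w1.pkl","wb"))
cv2.imwrite("pics/w1.png",cv2.resize(f["pixels"][:,:,::-1],(800,600),interpolation=cv2.INTER_CUBIC))
E
```

```text
(no output)
```

View pics/w1.png

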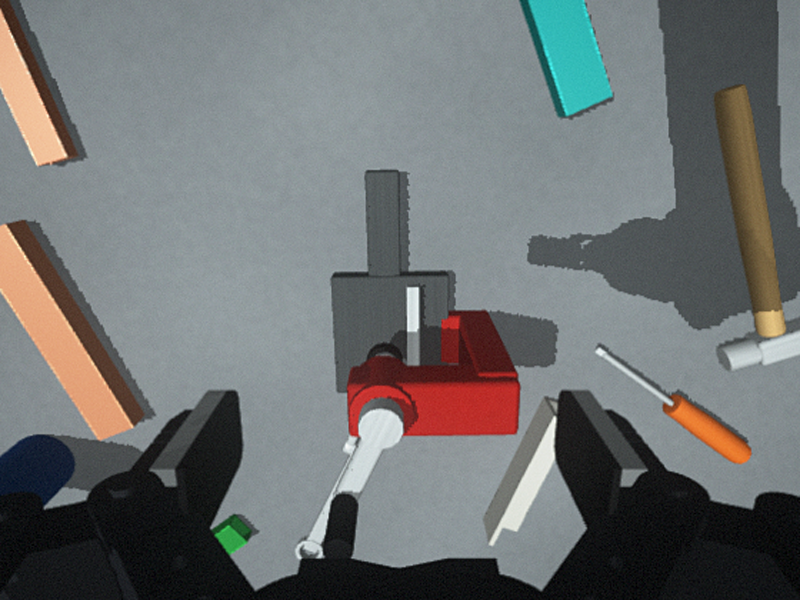

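```bash
python3 - <<'E'
from h import *
import pickle
f=pickle.load(open("w1.pkl","rb"));im=f["pixels"][:,:,::-1]
cv2.imwrite("pics/w1c.png",cv2.resize(im[112:212,225:325],None,fx=6,fy=6,interpolation=cv2.INTER_CUBIC))
cv2.imwrite("pics/w1d.png",cv2.resize(im[190:310,225:325],None,fx=5,fy=5,interpolation=cv2.INTER_CUBIC))
E
```

```text
(no output)
```

View pics/w1c.png

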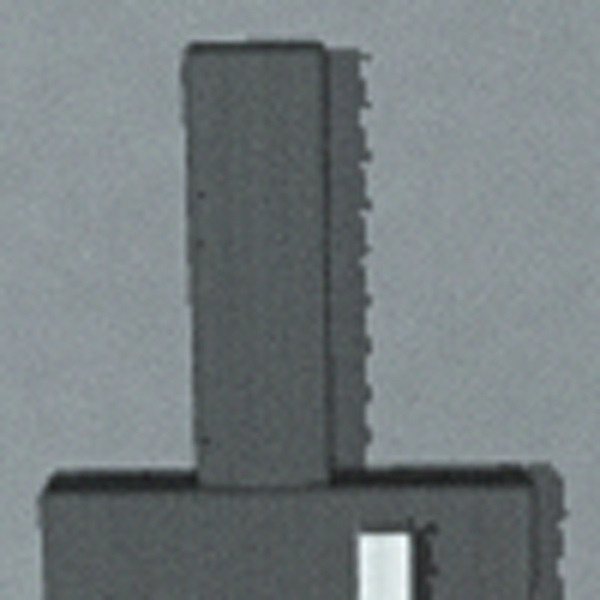

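View pics/w1d.png

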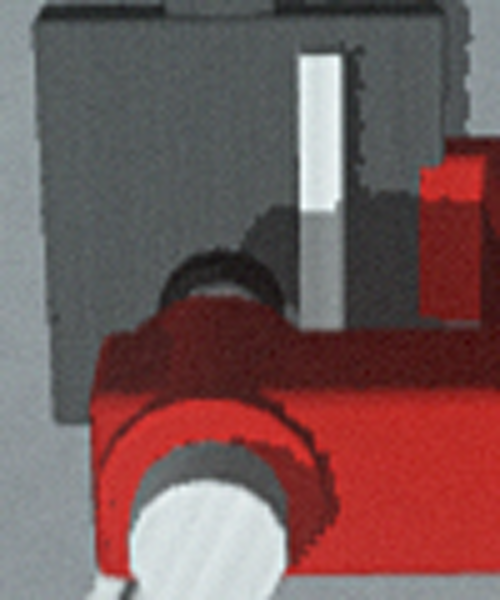

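```bash
cat > clamp2.py <<'E'
import pickle
exec(open("clamp.py").read().split("q=least")[0])
fs["w"]=pickle.load(open("w1.pkl","rb"))
C=lambda u,v:(225+(u+.5)/6-.5,112+(v+.5)/6-.5)
D=lambda u,v:(225+(u+.5)/5-.5,190+(v+.5)/5-.5)
old=obs
W=[("w",(-160,-15,20),C(187,46)),("w",(-160,15,20),C(325,45)),("w",(-65,-50,20),C(42,490)),("w",(-65,60,20),C(532,488)),("w",(-57,20,32),C(357,534)),("w",(55,-50,20),D(53,423))]
for name,o in (("wrist",W),("all",W+old)):
    obs=o
    q=least_squares(res,[.65,0,-.17],loss="soft_l1")
    print(name,q.x.round(4),np.degrees(q.x[2]).round(2),np.round(res(q.x,True),1).tolist()[:6])
E
python3 clamp2.py
python3 - <<'E'
from h import *
import pickle
f=pickle.load(open("w1.pkl","rb"))
hsv=cv2.cvtColor(f["pixels"],cv2.COLOR_RGB2HSV)
m=cv2.inRange(hsv,(3,60,110),(18,190,255))
c,_=cv2.findContours(m,cv2.RETR_EXTERNAL,cv2.CHAIN_APPROX_NONE)
for k in c:
    if cv2.contourArea(k)>150:
        rc=cv2.minAreaRect(k);print(rc)
cv2.imwrite("pics/w1t.png",cv2.resize(f["pixels"][145:315,0:115,::-1],None,fx=3.5,fy=3.5,interpolation=cv2.INTER_CUBIC))
E
```

```text
wrist [ 0.583  -0.0216 -0.2052] -11.76 [[-0.4, -0.0], [0.6, -0.1], [-0.7, -0.1], [0.9, -0.6], [-0.0, 0.3], [-0.3, 0.8]]
all [ 0.5833 -0.0215 -0.2046] -11.72 [[-0.3, 0.3], [0.7, 0.1], [-0.5, 0.1], [1.0, -0.4], [0.1, 0.6], [-0.1, 1.0]]
((36.88795852661133, 234.20132446289062), (168.65567016601562, 29.13931655883789), 57.17145919799805)
((13.448343276977539, 62.85442352294922), (114.62159729003906, 23.443500518798828), 65.49259185791016)
```

View pics/w1t.png

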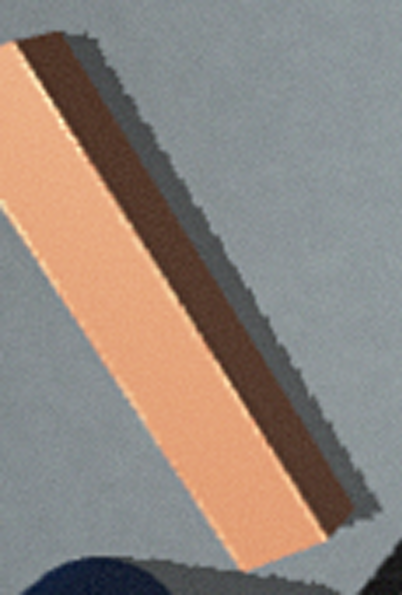

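```bash
python3 - <<'E'
from h import *
import pickle
f=pickle.load(open("w1.pkl","rb"))
uv=[((u+.5)/3.5-.5,145+(v+.5)/3.5-.5) for u,v in((328,540),(15,42),(243,572))]
p=plane(f,uv,0.025)[:,:2];print(p.round(4),np.linalg.norm(p[0]-p[1]),np.linalg.norm(p[0]-p[2]))
e=p[0]-p[1];yaw=np.arctan2(e[1],e[0]);L=np.array([np.cos(yaw),np.sin(yaw)]);n=np.array([L[1],-L[0]])
c=(p[0]+p[1])/2+n*.02;g=c-L*.05
print(np.degrees(yaw),"centre",c,"grip",g)
E
python3 go.py 0.464 -0.331 0.16 99.3
```

```text
[[ 0.6173 -0.2866]
 [ 0.4008 -0.3237]
 [ 0.6238 -0.3254]] 0.21965723135210768 0.039417465240356345
9.737173067494485 centre [ 0.51243204 -0.32483943] grip [ 0.46315235 -0.33329588]
shift mm [-338.4   67.4  201.1] turn [  0.1   0.1 -21.8] now heading 77.5 tcp [0.471  0.0141 0.3607] clock 1.85
```

```bash
python3 -m handwheel '-60 12 0 0 0 -5 85; -120 24 30 0 0 -10 85; -180 36 60 0 0 -15 85; -240 48 110 0 0 -20 85; -290 58 150 0 0 -22 85; -330 66 190 0 0 -22 85; -338 67 200 0 0 -22 85; -338 67 200 0 0 -22 85; -338 67 200 0 0 -22 85'; python3 go.py 0.463 -0.333 0.16 99.7
python3 - <<'E'
from h import *
from bench import grab_frame
import pickle
f=grab_frame("wrist");pickle.dump(f,open("w2.pkl","wb"))
cv2.imwrite("pics/w2.png",f["pixels"][:,:,::-1])
E
python3 go.py 0.463 -0.333 0.004 99.7
```

```text
clock: 2.98
tcp_pos: [0.4656, -0.3236, 0.1608]
orientation: [2.019, 2.406, 0.001]
contact_force: [-0.0, -0.6, 1.2]
grip_width: 0.0849
shift mm [-8.8 -4.2  0.8] turn [ 0.  -0.   0.3] now heading 100.0 tcp [ 0.4656 -0.3236  0.1608] clock 2.98
shift mm [ -9.   -4.9 157.2] turn [ 0.1 -0.   0.3] now heading 100.0 tcp [ 0.466  -0.3233  0.1612] clock 3.02
```

View pics/w2.png

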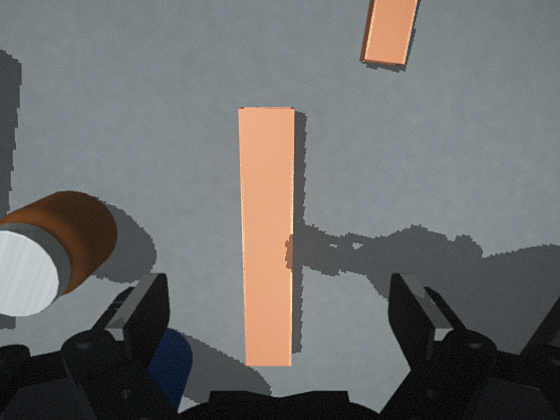

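The wrist view shows the tube with its corners at (240,108), (294,108), (291,365) and (246,366), between the jaws but about 9 mm off-centre. I'll refine from this view.

```bash
python3 - <<'E'
from h import *
import pickle
f=pickle.load(open("w2.pkl","rb"))
hsv=cv2.cvtColor(f["pixels"],cv2.COLOR_RGB2HSV)
m=cv2.inRange(hsv,(3,60,90),(18,200,255))
c,_=cv2.findContours(m,cv2.RETR_EXTERNAL,cv2.CHAIN_APPROX_NONE)
k=max(c,key=cv2.contourArea); a=cv2.approxPolyDP(k,6,True).reshape(-1,2);print(a.tolist())
p=plane(f,[(240,108),(294,108),(291,365),(246,366)],0.025)[:,:2];print(p.round(4).tolist())
print([np.linalg.norm(p[i]-p[(i+1)%4]).round(4) for i in range(4)])
c=p.mean(0);e=(p[2]+p[3]-p[0]-p[1]);yaw=np.arctan2(e[1],e[0]);L=np.array([np.cos(yaw),np.sin(yaw)])
print(c,np.degrees(yaw),"grip",c-.05*L)
E
```

```text
[[241, 107], [246, 365], [290, 365], [294, 108]]
[[0.4068, -0.3623], [0.4002, -0.3244], [0.6166, -0.2865], [0.6244, -0.3254]]
[np.float64(0.0385), np.float64(0.2197), np.float64(0.0397), np.float64(0.2207)]
[ 0.51199307 -0.32466206] 9.777668693848394 grip [ 0.46271936 -0.33315333]
```

```bash
python3 -m handwheel '-9 -4.5 0 0 0 0.3 75; -9 -4.5 50 0 0 0.3 75; -9 -4.5 100 0 0 0.3 75; -9 -4.5 140 0 0 0.3 75; -9 -4.5 158 0 0 0.3 75; -9 -4.5 158 0 0 0.3 75; -9 -4.5 158 0 0 0.3 60' 100;  python3 go.py 0.4627 -0.3332 0.003 99.8
```

```text
clock: 3.9
tcp_pos: [0.4631, -0.3349, 0.0039]
orientation: [2.025, 2.398, 0.001]
contact_force: [0.6, -0.3, -0.5]
grip_width: 0.0604
shift mm [ 1.7 -0.1  0.9] turn [ 0.1  0.1 -0.2] now heading 99.6 tcp [ 0.4631 -0.3349  0.0039] clock 3.9
```

```bash
python3 -m handwheel '1 0 0 0 0 0 20; 1 0 0 0 0 0 20; 1 0 0 0 0 0 20; 1 0 0 0 0 0 20; 1 0 0 0 0 0 20; 1 0 0 0 0 0 20' 100;  python3 -m handwheel '0 0 -10 0 0 0 20; 0 0 -30 0 0 0 20; 0 0 -60 0 0 0 20; 0 0 -60 0 0 0 20'
python3 - <<'E'
from h import *
from bench import grab_frame
import pickle
f=grab_frame("wrist");pickle.dump(f,open("w3.pkl","wb"))
cv2.imwrite("pics/w3.png",f["pixels"][:,:,::-1])
E
python3 go.py 0.4627 -0.3332 0.063 99.8
```

```text
clock: 4.65
tcp_pos: [0.4628, -0.3334, 0.0042]
orientation: [2.025, 2.399, 0.002]
contact_force: [-1.5, 2.5, 10.0]
grip_width: 0.0378
clock: 5.15
tcp_pos: [0.4634, -0.3342, 0.065]
orientation: [2.024, 2.396, 0.001]
contact_force: [-0.2, 1.1, -2.8]
grip_width: 0.0376
shift mm [0.1 0.  0.6] turn [ 0.1  0.1 -0.1] now heading 99.7 tcp [ 0.4627 -0.3333  0.0636] clock 5.2
```

View pics/w3.png

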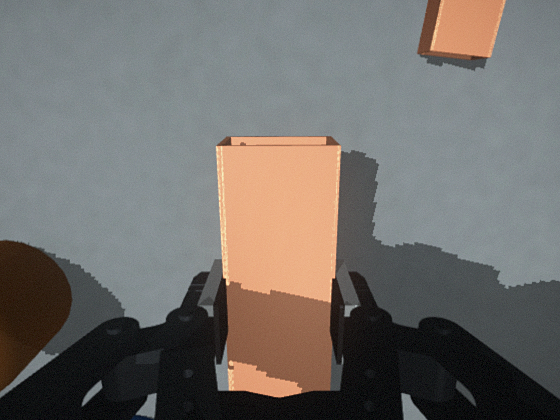

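```bash
python3 - <<'E'
from h import *
import pickle
f=pickle.load(open("w3.pkl","rb"))
cv2.imwrite("pics/w3c.png",cv2.resize(f["pixels"][120:260,205:355,::-1],None,fx=4,fy=4,interpolation=cv2.INTER_CUBIC))
from bench import readout
o=readout.get_obs();Rm=R.from_rotvec(o["orientation"]).as_matrix()
for z in (.0794,.0844,.0894):
    p=plane(f,[(217,146),(341,146)],z);print(z,((p-o["tcp_pos"])@Rm*1000).round(1).tolist(),np.linalg.norm(p[0]-p[1]))
E
```

```text
0.0794 [[-22.2, -58.3, -15.9], [19.5, -58.3, -16.0]] 0.041780207885863285
0.0844 [[-21.4, -59.0, -20.9], [18.7, -59.0, -21.0]] 0.04014507506418136
0.0894 [[-20.6, -59.7, -25.9], [17.9, -59.7, -26.0]] 0.03850994224249942
```

View pics/w3c.png

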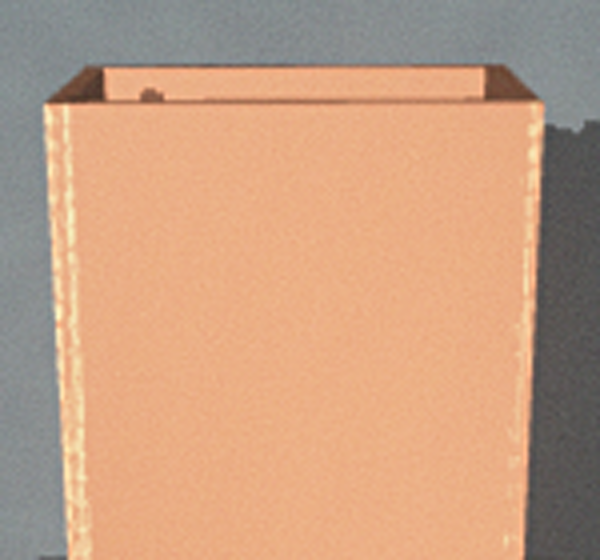

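```bash
python3 go.py 0.4403 -0.0889 0.0640 78.25
```

```text
shift mm [244.7  19.   -0.7] turn [ 0.1  0.1 21.4] now heading 99.7 tcp [ 0.4627 -0.3333  0.0636] clock 5.2
```

```bash
python3 -m handwheel '25 0 0 0 0 2 20; 70 5 0 0 0 5 20; 120 10 0 0 0 9 20; 165 14 0 0 0 13 20; 205 17 0 0 0 17 20; 232 19 0 0 0 20 20; 245 19 0 0 0 21.5 20; 245 19 0 0 0 21.5 20; 245 19 0 0 0 21.5 20'; python3 go.py 0.4403 -0.0889 0.0285 78.25
python3 - <<'E'
from h import *
from bench import grab_frame
import pickle
f=grab_frame("wrist");cv2.imwrite("pics/w4.png",f["pixels"][:,:,::-1])
f=grab_frame("scene");cv2.imwrite("pics/s4.png",cv2.resize(f["pixels"][130:300,180:400,::-1],None,fx=3.5,fy=3.5))
E
```

```text
clock: 6.32
tcp_pos: [0.4395, -0.0889, 0.0621]
orientation: [2.439, 1.98, -0.001]
contact_force: [-0.7, -0.7, -2.8]
grip_width: 0.0381
shift mm [ 0.2  0.8 33.6] turn [-0.   0.  -0.1] now heading 78.1 tcp [ 0.4395 -0.0889  0.0621] clock 6.33
```

View pics/w4.png

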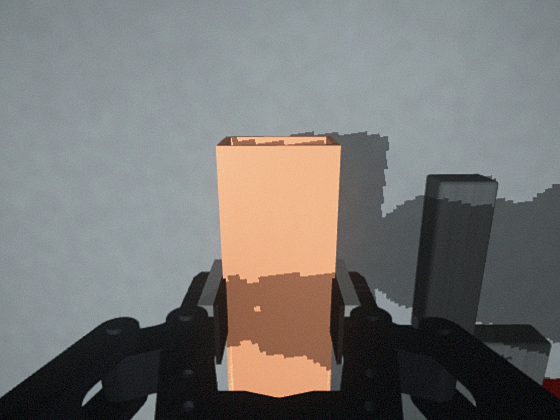

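View pics/s4.png

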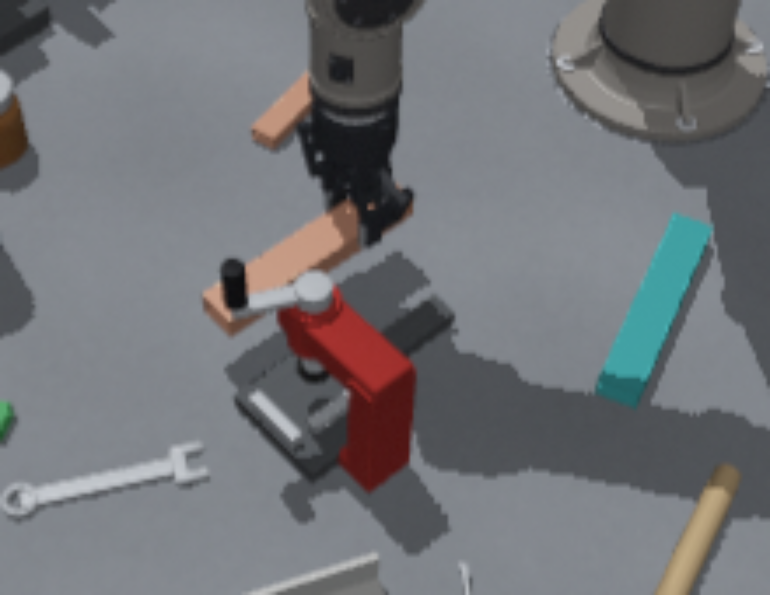

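```bash
python3 - <<'E'
from h import *
from bench import grab_frame,readout
import pickle
f=grab_frame("wrist");pickle.dump(f,open("w5.pkl","wb"))
cv2.imwrite("pics/w5c.png",cv2.resize(f["pixels"][160:210,410:510,::-1],None,fx=6,fy=6,interpolation=cv2.INTER_CUBIC))
c,s=np.cos(-.205),np.sin(-.205)
X=[[.583+c*x-s*y,-.0216+s*x+c*y,.02] for x,y in((-.16,-.015),(-.16,.015),(-.065,-.05))]
print(proj(f,X))
E
```

```text
[[441.90680848 179.8794598 ]
 [502.66499359 179.59282555]
 [360.30796641 342.04568107]]
```

View pics/w5c.png

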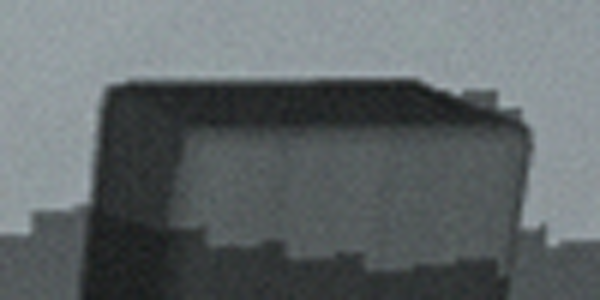

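```bash
python3 -m handwheel '0 1 20 0 0 0 20; 0 1 33.5 0 0 0 20; 0 1 33.5 0 0 0 20; 15 1 33.5 0 0 0 20; 35 1 33.5 0 0 0 20; 55 1 33.5 0 0 0 20; 75 1 33.5 0 0 0 20; 88 1 33.5 0 0 0 20; 90 1 33.5 0 0 0 20; 90 1 33.5 0 0 0 20'; python3 go.py 0.4596 0.0041 0.0285 78.25
python3 - <<'E'
from h import *
from bench import grab_frame
f=grab_frame("wrist");cv2.imwrite("pics/w6.png",f["pixels"][:,:,::-1])
f=grab_frame("scene");cv2.imwrite("pics/s6.png",cv2.resize(f["pixels"][180:290,210:340,::-1],None,fx=6,fy=5.4))
E
```

```text
clock: 7.72
tcp_pos: [0.459, -0.0007, 0.0289]
orientation: [2.439, 1.98, -0.0]
contact_force: [-0.1, 0.4, -3.0]
grip_width: 0.0381
shift mm [ 4.8 -0.4  0.4] turn [ 0.   0.  -0.1] now heading 78.1 tcp [ 0.459  -0.0007  0.0289] clock 7.72
```

View pics/w6.png

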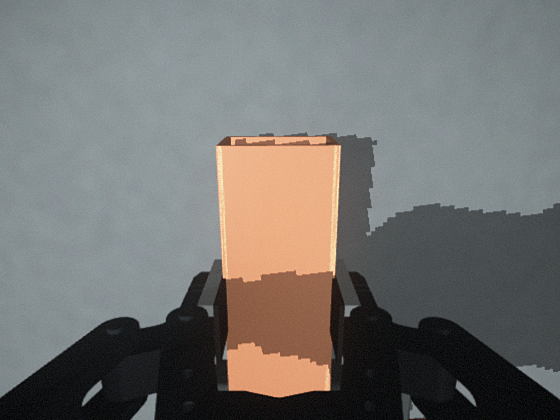

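View pics/s6.png

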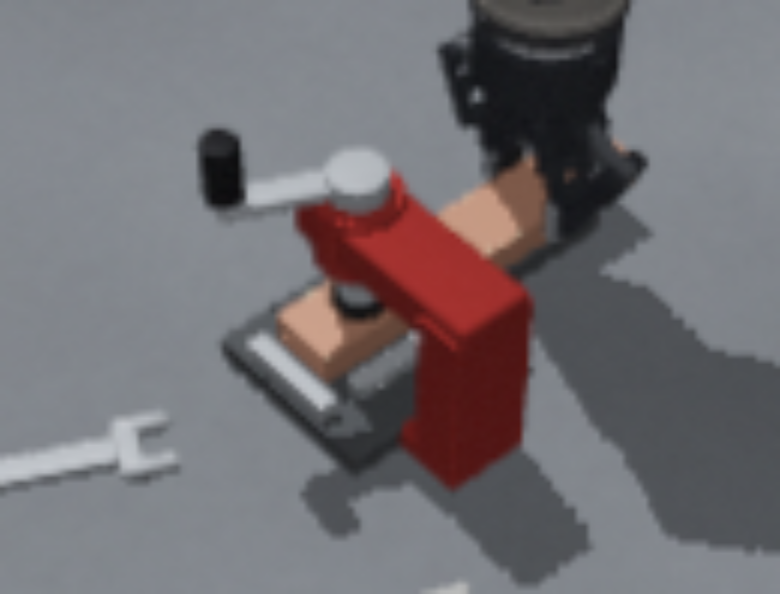

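The scene view shows the tube under the pad, with small gaps to the stop and fence. Next I'll ease it against the fence and feel for contact.

```bash
python3 -m handwheel '2 0 0 0 0 0 20; 4 0 0 0 0 0 20; 4 0 0 0 0 0 20; 4 0 0 0 0 0 20'; python3 -m handwheel '1 0 0 0 0 0 20; 1.5 0 0 0 0 0 20;  1.5 0 0 0 0 0 20'; python3 -m handwheel '1 0 0 0 0 0 20; 1.5 0 0 0 0 0 20;  1.5 0 0 0 0 0 20'
```

```text
clock: 8.32
tcp_pos: [0.4599, 0.0035, 0.0288]
orientation: [-2.439, -1.98, 0.0]
contact_force: [0.5, 0.2, -3.4]
grip_width: 0.0381
clock: 8.7
tcp_pos: [0.4601, 0.0049, 0.0288]
orientation: [2.439, 1.98, -0.0]
contact_force: [-0.3, 0.5, -3.0]
grip_width: 0.0381
clock: 9.07
tcp_pos: [0.4602, 0.0052, 0.0288]
orientation: [2.44, 1.977, -0.001]
contact_force: [-0.9, -5.2, -3.4]
grip_width: 0.0383
```

```bash
python3 -m handwheel '-0.5 2 0 0 0 0 20; -0.5 3.5 0 0 0 0 20; -0.5 3.5 0 0 0 0 20'; python3 -m handwheel '0 1 0 0 0 0 20; 0 1 0 0 0 0 20'; python3 -m handwheel '0 1 0 0 0 0 20; 0 1 0 0 0 0 20';
```

```text
clock: 9.45
tcp_pos: [0.4625, 0.0046, 0.0284]
orientation: [-2.439, -1.979, 0.003]
contact_force: [-2.7, -5.5, -3.3]
grip_width: 0.0381
clock: 9.7
tcp_pos: [0.4634, 0.0045, 0.0284]
orientation: [-2.439, -1.978, 0.003]
contact_force: [-3.6, -4.3, -3.5]
grip_width: 0.038
clock: 9.95
tcp_pos: [0.4643, 0.0043, 0.0284]
orientation: [-2.439, -1.978, 0.004]
contact_force: [-3.4, -4.3, -3.4]
grip_width: 0.0379
```

```bash
python3 -m handwheel '-0.3 1 0 0 0 0 20; -0.3 1 0 0 0 0 20'; python3 -m handwheel '0 1 0 0 0 0 20; 0 1 0 0 0 0 20';python3 -m handwheel '0 1 0 0 0 0 20; 0 1 0 0 0 0 20'
```

```text
clock: 10.2
tcp_pos: [0.4656, 0.004, 0.0284]
orientation: [-2.439, -1.979, 0.003]
contact_force: [-2.5, -3.6, -3.8]
grip_width: 0.0376
clock: 10.45
tcp_pos: [0.4659, 0.0039, 0.0283]
orientation: [-2.438, -1.978, 0.004]
contact_force: [-5.6, -2.8, -2.7]
grip_width: 0.0377
clock: 10.7
tcp_pos: [0.4659, 0.0039, 0.0282]
orientation: [-2.436, -1.977, 0.006]
contact_force: [-6.9, -2.3, -0.6]
grip_width: 0.0378
```

```bash
python3 -m handwheel '0 -0.5 2 0 0 0 20; 0 -0.5 3.5 0 0 0 20; 0 -0.5 3.5 0 0 0 20'; python3 -m handwheel '0 0 1 0 0 0 20; 0 0 1 0 0 0 20';  python3 -m handwheel '0 0 1 0 0 0 20; 0 0 1 0 0 0 20'
```

```text
clock: 11.08
tcp_pos: [0.4657, 0.0039, 0.0249]
orientation: [-2.437, -1.978, 0.004]
contact_force: [-9.2, -3.4, 2.9]
grip_width: 0.0383
clock: 11.32
tcp_pos: [0.4658, 0.0039, 0.0243]
orientation: [-2.437, -1.977, 0.004]
contact_force: [-10.8, -3.3, 9.4]
grip_width: 0.0378
clock: 11.58
tcp_pos: [0.4658, 0.0039, 0.0241]
orientation: [-2.436, -1.976, 0.003]
contact_force: [-15.2, -2.9, 26.1]
grip_width: 0.0378
```

```bash
python3 -m handwheel '0 0 -1.5 0 0 0 20; 0 0 -1.5 0 0 0 60; 0 0 -1.5 0 0 0 60; 0 0 -1.5 0 0 0 60'; python3 -m handwheel '0 0 -30 0 0 0 60; 0 0 -90 0 0 0 60; 0 -40 -150 0 0 0 60; 0 -40 -200 0 0 0 60; 0 -40 -200 0 0 0 60'
python3 - <<'E'
from h import *
from bench import grab_frame
import pickle
d={}
for n in("wrist","scene","top"):
    d[n]=grab_frame(n)
pickle.dump(d,open("f7.pkl","wb"))
cv2.imwrite("pics/w7.png",cv2.resize(d["wrist"]["pixels"][:,:,::-1],(800,600)))
cv2.imwrite("pics/s7.png",cv2.resize(d["scene"]["pixels"][180:290,210:340,::-1],None,fx=6,fy=5.4))
E
```

```text
clock: 12.08
tcp_pos: [0.4692, 0.0045, 0.0251]
orientation: [2.438, 1.981, 0.002]
contact_force: [0.7, 0.4, 0.1]
grip_width: 0.0598
clock: 12.7
tcp_pos: [0.4315, 0.0143, 0.2283]
orientation: [-2.434, -1.984, -0.017]
contact_force: [0.2, 0.6, -0.9]
grip_width: 0.0598
```

View pics/w7.png

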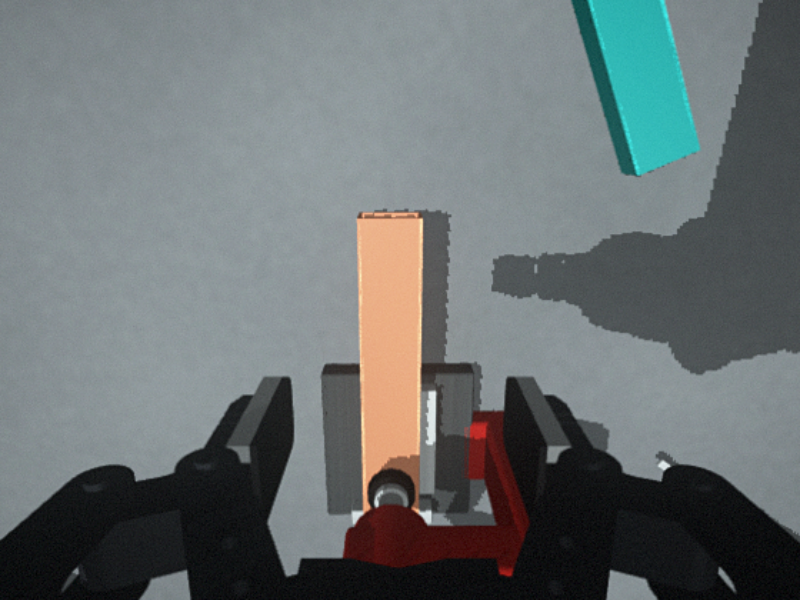

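View pics/s7.png

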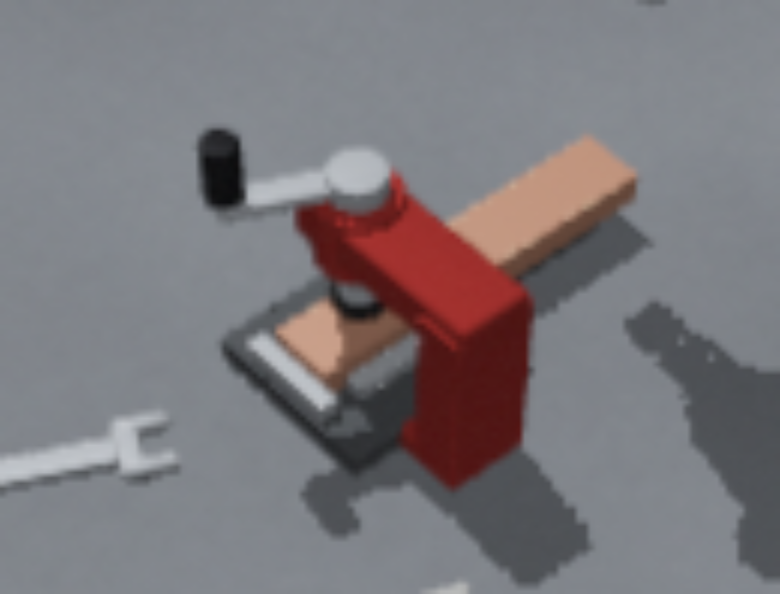

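```bash
python3 - <<'E'
from h import *
import pickle
d=pickle.load(open("f7.pkl","rb"));f=d["wrist"]
cv2.imwrite("pics/w7c.png",cv2.resize(f["pixels"][245:375,220:340,::-1],None,fx=4.6,fy=4.6,interpolation=cv2.INTER_CUBIC))
cv2.imwrite("pics/w7d.png",cv2.resize(f["pixels"][140:200,235:315,::-1],None,fx=7,fy=7,interpolation=cv2.INTER_CUBIC))
s=d["scene"]
cv2.imwrite("pics/s7c.png",cv2.resize(s["pixels"][225:265,245:300,::-1],None,fx=12,fy=12,interpolation=cv2.INTER_CUBIC))
E
```

```text
(no output)
```

View pics/w7c.png

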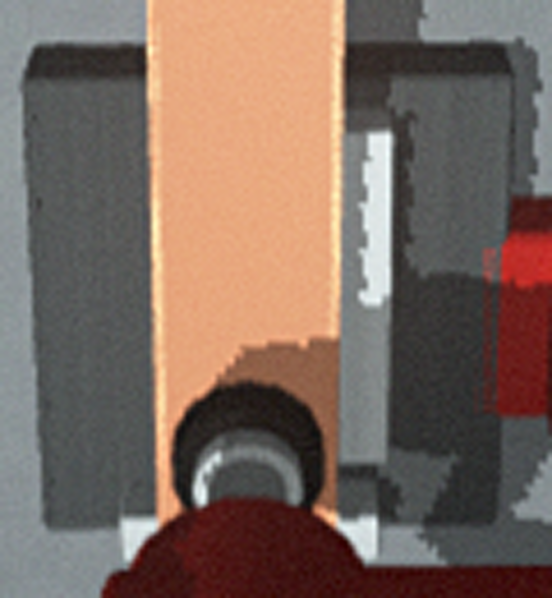

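View pics/w7d.png

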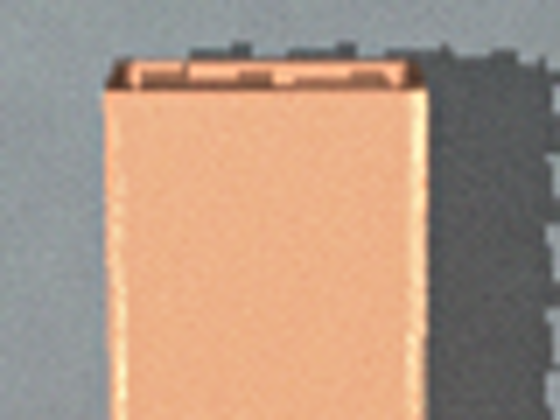

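View pics/s7c.png

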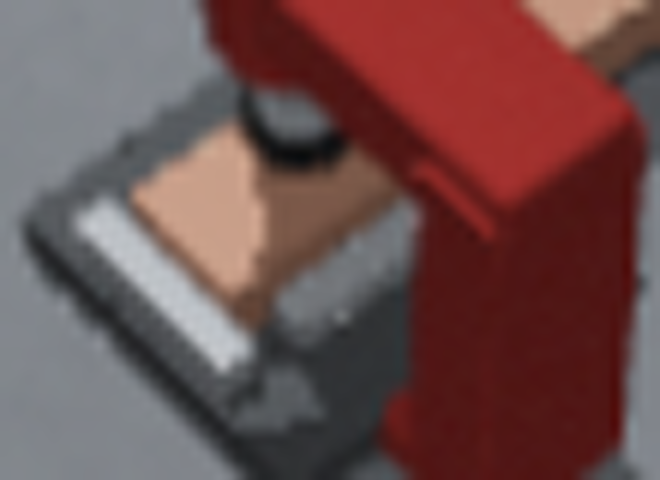

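```bash
python3 - <<'E'
from h import *
import pickle
from scipy.optimize import least_squares
f=pickle.load(open("f7.pkl","rb"))["wrist"]
C=lambda u,v:(220+(u+.5)/4.6-.5,245+(v+.5)/4.6-.5)
D=lambda u,v:(235+(u+.5)/7-.5,140+(v+.5)/7-.5)
obs=[((-65,-50,20),C(25,78)),((55,-50,20),C(45,527)),((-65,60,20),C(512,76)),((-57,40-13,32),C(392,130))]
obs=obs[:3]
def res(p):
    c,s=np.cos(p[2]),np.sin(p[2])
    X=[[p[0]+(c*x-s*y)/1e3,p[1]+(s*x+c*y)/1e3,z/1e3] for (x,y,z),_ in obs]
    return (proj(f,X)-[u for _,u in obs]).ravel()
q=least_squares(res,[.583,-.021,-.205]);p=q.x;print(p.round(4),np.degrees(p[2]),q.fun.round(1))
for P0 in (p,np.array([.583,-.0216,-.205])):
    w=plane(f,[D(106,91),D(427,91),C(150,100),C(344,100),C(157,400),C(340,300)],.045)[:,:2]
    c,s=np.cos(P0[2]),np.sin(P0[2]);l=(w-P0[:2])@np.array([[c,-s],[s,c]])
    print((l*1e3).round(1).tolist())
E
```

```text
[ 0.583  -0.0214 -0.2015] -11.545244616070041 [-0.9 -0.2 -0.5  0.9  1.4 -0.5]
[[-179.8, -19.5], [-179.7, 20.0], [-71.6, -19.9], [-71.3, 20.1], [0.5, -20.0], [-24.1, 19.7]]
[[-179.8, -19.9], [-179.8, 19.6], [-71.6, -19.9], [-71.4, 20.1], [0.6, -19.8], [-24.2, 19.9]]
```

The tube sits against both stops: its near end is at clamp x −179.8 mm and its sides are at ±20 mm. Next is the crank.

```bash
python3 go.py 0.637 -0.058 0.30 78
```

```text
shift mm [-26.6 218.2 -75.6] turn [-0.  -0.   0.2] now heading 78.2 tcp [0.4288 0.0127 0.2245] clock 12.85
```

```bash
python3 -m handwheel '0 0 -50 0 0 0 45; -5 40 -75 0 0 0 45; -12 90 -75 0 0 0 45; -18 140 -75 0 0 0 45; -23 180 -75 0 0 0 45; -26 210 -75 0 0 0 45; -27 218 -75 0 0 0 45; -27 218 -75 0 0 0 45; -27 218 -75 0 0 0 45'; python3 go.py 0.637 -0.058 0.30 78
python3 - <<'E'
from h import *
from bench import grab_frame
import pickle
f=grab_frame("wrist");pickle.dump(f,open("w8.pkl","wb"));cv2.imwrite("pics/w8.png",f["pixels"][:,:,::-1])
E
```

```text
clock: 13.98
tcp_pos: [0.6359, -0.0588, 0.2993]
orientation: [-2.438, -1.979, 0.001]
contact_force: [-0.3, 1.0, -0.0]
grip_width: 0.0451
shift mm [ 1.   0.9 -0.7] turn [-0.1 -0.   0.1] now heading 78.1 tcp [ 0.6359 -0.0588  0.2993] clock 13.97
```

View pics/w8.png

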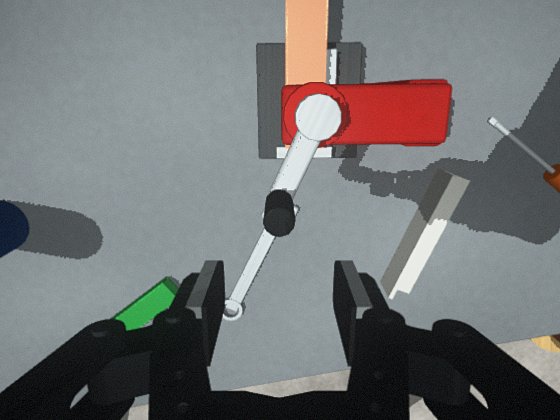

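```bash
python3 - <<'E'
from h import *
import pickle
f=pickle.load(open("w8.pkl","rb"))
cv2.imwrite("pics/w8c.png",cv2.resize(f["pixels"][85:245,240:360,::-1],None,fx=3.7,fy=3.7,interpolation=cv2.INTER_CUBIC))
hsv=cv2.cvtColor(f["pixels"],cv2.COLOR_RGB2HSV);m=(hsv[185:245,255:305,2]<60).astype(np.uint8)
c,_=cv2.findContours(m,cv2.RETR_EXTERNAL,cv2.CHAIN_APPROX_NONE);k=max(c,key=cv2.contourArea);print(cv2.boundingRect(k))
print(plane(f,[(279,220)],.225),plane(f,[(279,196)],.179))
ax=np.array([.583,-.0215])
print("axis px",proj(f,[[.583,-.0215,z] for z in(.177,.19,.2,.21)]).round(1).tolist())
E
```

```text
(8, 5, 32, 46)
[[ 0.63428889 -0.05938648  0.225     ]] [[ 0.63195137 -0.0588192   0.179     ]]
axis px [[317.7, 116.6], [319.7, 117.9], [321.4, 119.0], [323.2, 120.2]]
```

View pics/w8c.png

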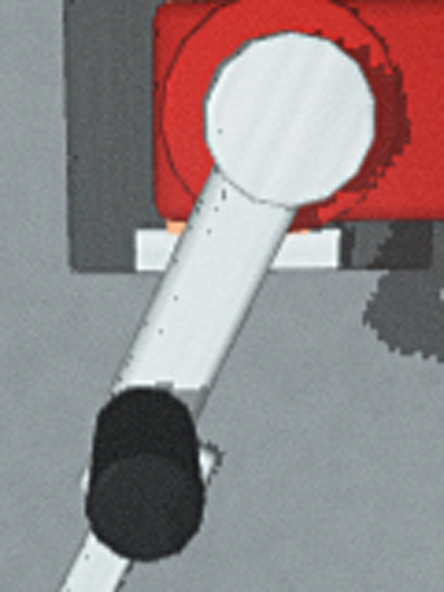

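```bash
python3 -m handwheel '-1 0 30 0 0 0 45; -1 0 70 0 0 0 45; -1 0 100 0 0 0 45; -1 0 111 0 0 0 45; -1 0 111 0 0 0 45' 40; python3 go.py 0.6356 -0.0597 0.188 78;  python3 -m handwheel '0 0 0 0 0 0 10; 0 0 0 0 0 0 10; 0 0 0 0 0 0 10; 0 0 0 0 0 0 10' 40;  python3 go.py 0.6356 -0.0597 0.188 78
```

```text
clock: 14.65
tcp_pos: [0.6364, -0.0595, 0.1891]
orientation: [-2.438, -1.981, -0.0]
contact_force: [0.4, 0.1, -0.5]
grip_width: 0.0447
shift mm [-0.4 -0.8  1.1] turn [-0.  -0.   0.2] now heading 78.2 tcp [ 0.6364 -0.0595  0.1891] clock 14.65
clock: 15.15
tcp_pos: [0.6374, -0.0597, 0.1905]
orientation: [2.438, 1.98, 0.004]
contact_force: [-1.3, 2.3, 5.6]
grip_width: 0.0189
shift mm [-0.4 -1.8  2.5] turn [ 0.1 -0.1  0.2] now heading 78.2 tcp [ 0.6374 -0.0597  0.1905] clock 15.15
```

```bash
cat > circ.py <<'E'
import sys,numpy as np
from bench import readout
# circ.py phi0_deg list of cumulative clockwise rad -> rows shift (tool axes, heading 78.1)
A=np.array([.583,-.0215]);Rr=65.;h=np.radians(78.1)
tx=np.array([np.cos(h),np.sin(h)]);ty=np.array([np.sin(h),-np.cos(h)])
p0=np.radians(float(sys.argv[1]))
for a in sys.argv[2:]:
    p=p0-float(a);d=Rr*np.array([np.cos(p)-np.cos(p0),np.sin(p)-np.sin(p0)])
    print(f"{d@tx:.1f} {d@ty:.1f}",end="; ")
print("end phi",round(np.degrees(p),2))
E
cat > feel.py <<'E'
import numpy as np
from bench import readout
A=np.array([.583,-.0215])
o=readout.get_obs();d=o["tcp_pos"][:2]-A;r=np.linalg.norm(d);u=d/r;t=np.array([u[1],-u[0]])  # clockwise tangent
F=o["contact_force"]
print("clock %.2f phi %.2f r %.1f mm  resist(tang) %.2f radial %.2f Fz %.2f z %.4f grip %.4f"%(o["clock"],np.degrees(np.arctan2(d[1],d[0])),r*1e3,-F[:2]@t,F[:2]@u,F[2],o["tcp_pos"][2],o["grip_width"]))
E
python3 feel.py; python3 circ.py -36 .08 .2 .35 .5 .65 .8 .95 1.1 1.25 1.4 1.55 1.7
```

```text
clock 15.15 phi -35.04 r 66.5 mm  resist(tang) 1.15 radial -2.38 Fz 5.56 z 0.1905 grip 0.0189
-4.7 -2.3; -11.3 -6.5; -18.7 -12.7; -25.2 -20.0; -30.5 -28.2; -34.5 -37.0; -37.2 -46.4; -38.4 -56.1; -38.1 -65.8; -36.4 -75.4; -33.3 -84.6; -28.9 -93.3; end phi -133.4
```

```bash
python3 -m handwheel '-4.7 -2.3 -1 0 0 0 10; -11.3 -6.5 -1 0 0 0 10; -18.7 -12.7 -1 0 0 0 10; -25.2 -20 -1 0 0 0 10; -30.5 -28.2 -1 0 0 0 10; -34.5 -37 -1 0 0 0 10; -37.2 -46.4 -1 0 0 0 10; -38.4 -56.1 -1 0 0 0 10; -38.1 -65.8 -1 0 0 0 10; -36.4 -75.4 -1 0 0 0 10; -33.3 -84.6 -1 0 0 0 10; -28.9 -93.3 -1 0 0 0 10'; python3 feel.py;  python3 circ.py -133.4 .15 .3 .45 .6 .75 .9 1.05 1.2
```

```text
clock: 16.65
tcp_pos: [0.5419, -0.0693, 0.1907]
orientation: [2.435, 1.977, 0.006]
contact_force: [9.5, -0.7, -9.1]
grip_width: 0.0191
clock 16.65 phi -130.71 r 63.1 mm  resist(tang) 7.65 radial -5.68 Fz -9.10 z 0.1907 grip 0.0191
5.7 -7.9; 12.5 -14.9; 20.3 -20.7; 28.9 -25.4; 38.0 -28.7; 47.6 -30.6; 57.3 -31.0; 67.0 -30.0; end phi -202.15
```

```bash
python3 -m handwheel '5.7 -7.9 1 0 0 0 10; 12.5 -14.9 1 0 0 0 10; 20.3 -20.7 1 0 0 0 10; 28.9 -25.4 1 0 0 0 10; 38 -28.7 1 0 0 0 10; 47.6 -30.6 1 0 0 0 10; 57.3 -31 1 0 0 0 10; 67 -30 1 0 0 0 10'; python3 feel.py;  python3 circ.py -202.15 .1 .2 .3 .4 .5
```

```text
clock: 17.65
tcp_pos: [0.5235, -0.0005, 0.1903]
orientation: [2.44, 1.975, -0.002]
contact_force: [-6.3, -5.7, 11.6]
grip_width: 0.0188
clock 17.65 phi 160.53 r 63.1 mm  resist(tang) 7.45 radial 4.04 Fz 11.62 z 0.1903 grip 0.0188
6.3 1.5; 12.5 3.6; 18.4 6.3; 24.0 9.6; 29.2 13.4; end phi -230.8
```

```bash
python3 -m handwheel '6.3 1.5 -0.5 0 0 0 10; 12.5 3.6 -0.5 0 0 0 10; 18.4 6.3 -0.5 0 0 0 10; 24 9.6 -0.5 0 0 0 10; 29.2 13.4 -0.5 0 0 0 10'; python3 feel.py;  python3 circ.py -230.8 .1 .2 .3;  python3 circ.py -247.99 .1 .2 .3
```

```text
clock: 18.27
tcp_pos: [0.5414, 0.0272, 0.1903]
orientation: [-2.439, -1.977, 0.003]
contact_force: [-9.7, -0.9, 11.9]
grip_width: 0.019
clock 18.27 phi 130.51 r 64.0 mm  resist(tang) 7.93 radial 5.64 Fz 11.88 z 0.1903 grip 0.0190
4.8 4.3; 9.2 9.1; 13.1 14.3; end phi -247.99
3.4 5.6; 6.1 11.4; 8.3 17.6; end phi -265.18
```

```bash
python3 -m handwheel '4.8 4.3 -0.7 0 0 0 10; 9.2 9.1 -0.7 0 0 0 10; 13.1 14.3 -0.7 0 0 0 10'; python3 feel.py; python3 -m handwheel '3.4 5.6 0 0 0 0 10; 6.1 11.4 0 0 0 0 10; 8.3 17.6 0 0 0 0 10';  python3 feel.py;  python3 circ.py -265.18 .1 .2 .3;  python3 circ.py -282.37 .1 .2 .3;   python3 circ.py -299.56 .1 .2 .3
```

```text
clock: 18.65
tcp_pos: [0.5576, 0.0381, 0.1904]
orientation: [-2.437, -1.977, 0.004]
contact_force: [-8.9, 1.1, 8.4]
grip_width: 0.0191
clock 18.65 phi 113.07 r 64.7 mm  resist(tang) 7.79 radial 4.48 Fz 8.35 z 0.1904 grip 0.0191
clock: 19.02
tcp_pos: [0.5769, 0.0437, 0.1905]
orientation: [-2.435, -1.978, 0.002]
contact_force: [-8.5, 3.3, 7.1]
grip_width: 0.019
clock 19.02 phi 95.36 r 65.5 mm  resist(tang) 8.13 radial 4.09 Fz 7.08 z 0.1905 grip 0.0190
1.6 6.3; 2.5 12.7; 2.7 19.2; end phi -282.37
-0.4 6.5; -1.4 12.9; -3.1 19.2; end phi -299.56
-2.3 6.1; -5.2 11.9; -8.6 17.4; end phi -316.75
```

```bash
python3 -m handwheel '1.6 6.3 0 0 0 0 10; 2.5 12.7 0 0 0 0 10; 2.7 19.2 0 0 0 0 10'; python3 feel.py
```

```text
clock: 19.4
tcp_pos: [0.5967, 0.0432, 0.1905]
orientation: [-2.434, -1.979, 0.001]
contact_force: [-7.7, 5.5, 6.7]
grip_width: 0.0192
clock 19.40 phi 78.08 r 66.1 mm  resist(tang) 8.65 radial 3.77 Fz 6.69 z 0.1905 grip 0.0192
```

```bash
python3 -m handwheel '-0.4 6.5 0 0 0 0 10; -1.4 12.9 0 0 0 0 10; -3.1 19.2 0 0 0 0 10'; python3 feel.py
```

```text
clock: 19.77
tcp_pos: [0.6152, 0.0369, 0.1905]
orientation: [-2.434, -1.98, -0.001]
contact_force: [-4.9, 6.1, 6.5]
grip_width: 0.0189
clock 19.77 phi 61.10 r 66.7 mm  resist(tang) 7.25 radial 2.92 Fz 6.45 z 0.1905 grip 0.0189
```

```bash
python3 -m handwheel '-2.3 6.1 0 0 0 0 10; -5.2 11.9 0 0 0 0 10; -8.6 17.4 0 0 0 0 10'; python3 feel.py;  python3 circ.py -316.75 .1 .2 .3;  python3 circ.py -333.94 .1 .2 .3;   python3 circ.py -351.13 .1 .2 .3;   python3 circ.py -368.32 .1 .2 .3
```

```text
clock: 20.15
tcp_pos: [0.631, 0.0254, 0.1905]
orientation: [-2.433, -1.98, -0.002]
contact_force: [-4.3, 6.7, 4.0]
grip_width: 0.0189
clock 20.15 phi 44.36 r 67.1 mm  resist(tang) 7.78 radial 1.58 Fz 3.97 z 0.1905 grip 0.0189
-4.0 5.1; -8.4 9.9; -13.4 14.1; end phi -333.94
-5.3 3.7; -11.0 6.9; -16.9 9.5; end phi -351.13
-6.2 2.0; -12.5 3.4; -19.0 4.1; end phi -368.32
-6.5 0.1; -13.0 -0.5; -19.4 -1.7; end phi -385.51
```

```bash
python3 -m handwheel '-4 5.1 0 0 0 0 10; -8.4 9.9 0 0 0 0 10; -13.4 14.1 0 0 0 0 10'; python3 feel.py
```

```text
clock: 20.52
tcp_pos: [0.6426, 0.0099, 0.1906]
orientation: [-2.433, -1.981, -0.004]
contact_force: [-2.6, 8.3, 2.4]
grip_width: 0.0192
clock 20.52 phi 27.76 r 67.3 mm  resist(tang) 8.57 radial 1.57 Fz 2.40 z 0.1906 grip 0.0192
```

```bash
python3 -m handwheel '-5.3 3.7 0 0 0 0 10; -11 6.9 0 0 0 0 10; -16.9 9.5 0 0 0 0 10'; python3 feel.py
```

```text
clock: 20.9
tcp_pos: [0.649, -0.0083, 0.1906]
orientation: [-2.433, -1.982, -0.006]
contact_force: [0.1, 8.0, 1.2]
grip_width: 0.0187
clock 20.90 phi 11.27 r 67.3 mm  resist(tang) 7.79 radial 1.70 Fz 1.23 z 0.1906 grip 0.0187
```

```bash
python3 -m handwheel '-6.2 2 0 0 0 0 10; -12.5 3.4 0 0 0 0 10; -19 4.1 0 0 0 0 10'; python3 feel.py
```

```text
clock: 21.28
tcp_pos: [0.6498, -0.0278, 0.1906]
orientation: [-2.434, -1.983, -0.007]
contact_force: [3.0, 6.1, -0.6]
grip_width: 0.0191
clock 21.27 phi -5.37 r 67.1 mm  resist(tang) 6.39 radial 2.43 Fz -0.64 z 0.1906 grip 0.0191
```

```bash
python3 circ.py -385.51 .1 .2 .3;  python3 circ.py -402.7 .1 .2 .3;   python3 circ.py -419.89 .1 .2 .3;   python3 circ.py -437.08 .1 .2 .3
```

```text
-6.2 -1.8; -12.2 -4.3; -18.0 -7.3; end phi -402.7
-5.4 -3.6; -10.4 -7.7; -15.0 -12.3; end phi -419.89
-4.1 -5.0; -7.7 -10.5; -10.7 -16.2; end phi -437.08
-2.4 -6.0; -4.2 -12.3; -5.4 -18.7; end phi -454.27
```

```bash
python3 -m handwheel '-6.5 0.1 0 0 0 0 10; -13 -0.5 0 0 0 0 10; -19.4 -1.7 0 0 0 0 10'; python3 feel.py
```

```text
clock: 21.65
tcp_pos: [0.6447, -0.0468, 0.1906]
orientation: [-2.435, -1.984, -0.008]
contact_force: [5.2, 6.4, -2.1]
grip_width: 0.019
clock 21.65 phi -22.33 r 66.7 mm  resist(tang) 7.89 radial 2.36 Fz -2.07 z 0.1906 grip 0.0190
```

```bash
python3 -c "
from bench import grab_frame
import cv2
f=grab_frame('scene');cv2.imwrite('pics/s9.png',cv2.resize(f['pixels'][180:290,210:340,::-1],None,fx=6,fy=5.4))"
```

```text
(no output)
```

View pics/s9.png

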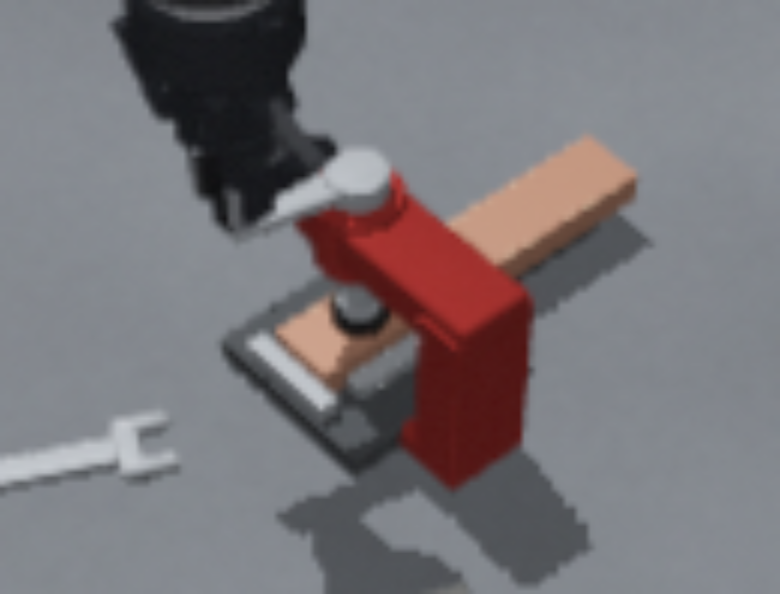

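The pad is now just above the tube, so I'll shorten the steps.

```bash
python3 -m handwheel '-6.2 -1.8 0 0 0 0 10; -12.2 -4.3 0 0 0 0 10; -18 -7.3 0 0 0 0 10'; python3 feel.py
```

```text
clock: 22.08
tcp_pos: [0.6349, -0.0626, 0.1907]
orientation: [2.434, 1.984, 0.01]
contact_force: [7.8, 7.7, -5.0]
grip_width: 0.0188
clock 22.07 phi -38.36 r 66.2 mm  resist(tang) 10.86 radial 1.29 Fz -5.00 z 0.1907 grip 0.0188
```

```bash
python3 -m handwheel '-5.4 -3.6 0 0 0 0 10; -10.4 -7.7 0 0 0 0 10'; python3 feel.py; python3 circ.py -414.16 .1 .2 .3
```

```text
clock: 22.32
tcp_pos: [0.6261, -0.0711, 0.1908]
orientation: [2.433, 1.983, 0.012]
contact_force: [12.4, 6.2, -6.9]
grip_width: 0.0191
clock 22.32 phi -49.01 r 65.7 mm  resist(tang) 13.44 radial 3.47 Fz -6.93 z 0.1908 grip 0.0191
-4.6 -4.6; -8.7 -9.6; -12.3 -15.1; end phi -431.35
```

Resistance is about 13.4 N against 7.8 N free, so 5.6 N above free running. The turn since contact is about 0.44 rad, which agrees. I'll relieve the push, open the fingers and lift straight off.

```bash
python3 -m handwheel '2.5 2 0 0 0 0 10; 2.5 2 0 0 0 0 10'; python3 feel.py; python3 -m handwheel '2.5 2 0 0 0 0 45; 2.5 2 0 0 0 0 45; 2.5 2 0 0 0 0 45';python3 feel.py
```

```text
clock: 22.58
tcp_pos: [0.6257, -0.0716, 0.1906]
orientation: [2.437, 1.981, 0.004]
contact_force: [3.1, 3.7, 0.0]
grip_width: 0.019
clock 22.57 phi -49.57 r 65.8 mm  resist(tang) 4.76 radial -0.78 Fz 0.02 z 0.1906 grip 0.0190
clock: 22.95
tcp_pos: [0.6266, -0.0712, 0.19]
orientation: [2.44, 1.979, -0.001]
contact_force: [-0.2, 0.5, -0.8]
grip_width: 0.0451
clock 22.95 phi -48.73 r 66.2 mm  resist(tang) 0.23 radial -0.53 Fz -0.80 z 0.1900 grip 0.0451
```

```bash
python3 -m handwheel '0 0 -40 0 0 0 45; 0 0 -90 0 0 0 45; 0 -40 -120 0 0 0 60; 0 -90 -120 0 0 0 60; 0 -140 -120 0 0 0 60; 0 -170 -120 0 0 0 60; 0 -170 -120 0 0 0 60; 0 -170 -120 0 0 0 60'
python3 - <<'E'
from h import *
from bench import grab_frame
import pickle
d={n:grab_frame(n) for n in("wrist","scene","top")}
pickle.dump(d,open("f10.pkl","wb"))
cv2.imwrite("pics/w10.png",cv2.resize(d["wrist"]["pixels"][:,:,::-1],(800,600)))
cv2.imwrite("pics/s10.png",d["scene"]["pixels"][:,:,::-1])
cv2.imwrite("pics/s10c.png",cv2.resize(d["scene"]["pixels"][190:280,225:335,::-1],None,fx=7,fy=6.5,interpolation=cv2.INTER_CUBIC))
E
```

```text
clock: 23.95
tcp_pos: [0.46, -0.0352, 0.3096]
orientation: [-2.434, -1.98, -0.003]
contact_force: [-0.1, -0.1, 0.4]
grip_width: 0.0598
```

View pics/w10.png

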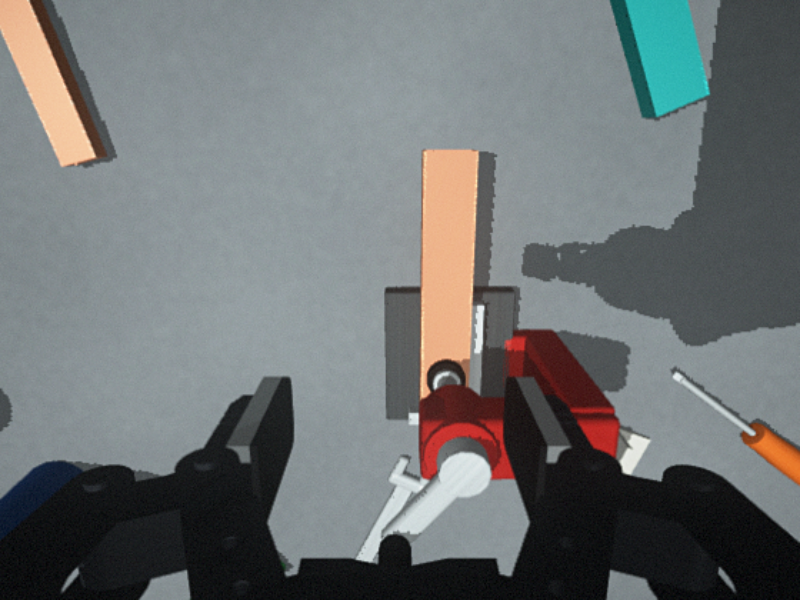

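View pics/s10.png

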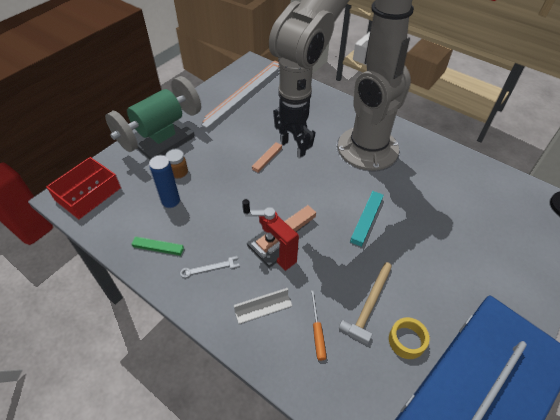

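View pics/s10c.png

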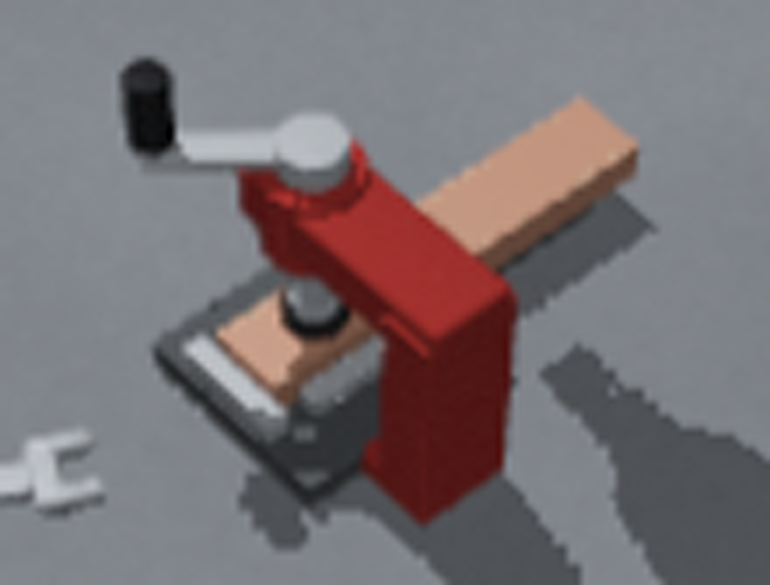

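```bash
python3 - <<'E'
from h import *
import pickle
from bench import workorder,readout
f=pickle.load(open("f10.pkl","rb"))["wrist"]
w=plane(f,np.array([(424,151),(478,151),(421,350),(473,300)])*.7,.045)[:,:2]
c,s=np.cos(-.205),np.sin(-.205);print((((w-[.583,-.0216])@np.array([[c,-s],[s,c]]))*1e3).round(1).tolist())
k=plane(pickle.load(open("f10.pkl","rb"))["top"],[(280,200)],0)
print(readout.get_obs()["contact_force"],workorder.hand_in())
E
```

```text
[[-179.2, -19.5], [-179.1, 19.8], [-22.7, -19.8], [-65.3, 20.8]]
the job is handed in; nothing more can be done
[-0.89596796  0.22706094 -0.46796159] None
```

The tube is laid in and clamped, and I handed the job in at about 24 s. No verdict came back.

**Placing:** I picked up the larger salmon tube and brought it in from the open side of the clamp. I pushed it against the fence and then the end stop until I felt contact, lowered it and let go. Images taken after release, and again before handing in, put its near end at clamp x about −179 to −180 mm (−180 is ideal). Its sides were at about ±20 mm, square to the clamp.

**Clamping:** I led the knob clockwise for about 374° in all.
- The free crank resisted with about 7.8 N, and readings scattered between 6.4 and 8.7 N.
- I stopped at 13.4 N, about 5.6 N above free running.
- By feel, the pad met the tube about 0.44 rad before I stopped. That points to roughly 140 N under the pad, though I could not measure that force directly.

**Last checks:** The final pictures show the pad down on the tube, the knob released and the hand well clear, with contact force near zero. I compared the bystanders with the first picture by eye and saw none moved. No check failed. The fitted clamp position varied by 2 to 3 mm between views, and the pushes against the fence and stop settled that.

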